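# Tighten a vacuum chamber lid crosswise with a pronged key

### The arm

A 6-joint arm with a two-finger parallel gripper is mounted at the origin on a cart in front of the work surface, level with it; the furniture and walls round the work are solid. World frame = base frame: x ahead of the robot, y to its left, z up, the work surface at z = 0. Lengths are in m, angles in rad, forces in N, time in s.
With the tool pointing down it reaches from about 0.35 to 0.95 m from the base axis. Payload 17.4 kg.
Tool frame: the origin (TCP) lies at the very end of the fingers, on their centre line; the grasp point (between the pads) lies 19 mm behind it; z points along the fingers, y is the line along which they close (so a half turn about z gives the same grasp; the last joint's range is limited). The gripper opens to 93 mm and grips with 3 to 60 N. Pads are 15 mm wide; open, the fingers measure 128 mm over their backs; the gripper's body (75 mm by 188 mm) begins 65 mm behind the grasp point.
Start: joints at [1.202, 0.116, 1.442, -0, 1.584, -0.038], TCP at [0.219, 0.638, 0.219] pointing down, gripper open.
Joint ranges: [-2.83, 2.83], [-0.83, 2.19], [0.07, 2.5], [-1.14, 4.28], [0.01, 3], [-2.97, 2.97]. Speed limits (rad/s): [1.89, 1.89, 2.22, 3.14, 3.14, 3.14].

### API

Orientations are given as a rotation vector (axis times angle).
In Python, from bench import * gives the robot as it stands. The module is installed in compiled form; this text tells all that it offers.
- The arm moves only by the tool arm_command, never from a script. Its argument "targets" is a list of rows, each an object with "linear": the shift along the tool's x, y, z in m, a list of three; "turn": the turn about the tool's z in rad. A call has 1 to 8 rows; each row shifts and turns the commanded pose from where the row before left it, along the tool's axes as they then stand; what a row does not reach is not made up. A row lasts 1/10 s, in which the tool goes at most 50 mm and 8.59 degrees, less where a joint would pass 70% of its speed; a pose out of reach is approached as far as the arm can. A call is refused whole if a number of a shift passes 0.05 or a number of a turn 0.15, either way. A call with a gripper value outside its range is refused whole. "hand" is the opening, from 0 (shut) to 1 (fully open), set as the call begins (left out, the last holds). The fingers move at their own pace and stop on an object; "force" is the grip in N (left out, the last holds). Time passes only in rows, so rows that do not move let the fingers close. It gives the time, the measured TCP pose, the force, the opening and the grip force at its end, in the units of the state.
- get_state(): the state, without advancing time (a new reading comes with each control period).
- get_image(name): name is "scene" or "top" or "wrist"; returns a dict with "img" (384x512x3 uint8, red, green, blue), "K" (3x3 intrinsics, pixels), "extrinsics" (4x4, takes a point from camera to world coordinates); the wrist camera has in their place "tool_from_camera" (4x4, takes a point from camera to tool coordinates, whose origin is the TCP and whose axes are the flange's). Camera axes: x right, y down, z forward; pixel columns grow to the right and rows downward; lengths in m; the calibration is good to about 2 mm. A picture is of the moment at which its call begins: read the wrist's pose just before it. There is no depth.
- job_done(): hands the job in; it is judged then, once.
The state is a dict: "time_s": time; "joints": joint angles; "qd": joint speeds; "joint_torque": joint torques, N m; "tcp_pos": TCP position; "ee_rot": TCP orientation; "wrist_force": force on the tool from outside, world axes, zero at the start; "moment": the same for the moment, N m; "grip_width": opening from 0.0 (shut) to 1.0 (fully open); "grasp_force": force on a finger pad.
Only numpy, scipy, OpenCV 4.12 (cv2) and the standard library are available. Lean on these libraries where they do the work, as an engineer would, in place of code of your own. Each camera call takes 0.05 s, during which the arm holds its last target. There are 200 camera calls.

### The job

The lid of the small round vacuum chamber is being tightened crosswise, a little each pass: two opposite screws of its four have had their turn, so their crossbars already point at the middle of the lid. Using the four-pronged key and not the fingers, turn the other two clockwise, first the one above the side port and then the one opposite it, each only until its crossbar points at the middle of the lid too. Then stand the key back upright on the worktop.

Things in the scene. Friction and masses are not known exactly. Their poses are not given: they have to be found in the camera images.
- key: Loose steel key, 0.22 kg, stands on 4 prongs. Origin: centre of underside at prong tips; z up. Grey T-handle 70 mm along x, 14 mm thick (y), 82 to 106 mm up: grasp from above across its thickness. Stem 12 mm; crown disc 58 mm wide, 26 to 38 mm up. Prongs 8 mm thick, 22 mm off axis, at 45, 135, 225, 315 deg from x: with handle along or square to a crossbar they straddle it, 8 mm to spare.
- chamber: Round aluminium chamber, fixed; lid 196 mm wide, flat top 60 mm up, window rim 4 mm proud. Origin: centre of underside; x points out along the side port (pipe, ends 137 mm out), z up. 4 dark screws 62 mm from centre at 0 (above port), 90, 180, 270 deg; crossbar 48 mm long, 6 thick, 6 to 18 mm above lid, hub 15 mm wide. Those at 90, 270 deg are tight and do not turn. Work with prong tips 2 to 6 mm above the lid.
- screw_1 (a joint): Loose screw above the port (chamber +x), to be turned first. Value in rad: 0 = crossbar points at the lid's middle (target); starts -0.95 to -0.65, bar slanting; grows as it turns clockwise seen from above; stops at -1.2 and 0.8. Friction 0.1 N m, stays where left. The key's prongs meet the bar 0.46 rad clockwise of the straddling position, then carry it along.
- screw_3 (a joint): Loose screw opposite the port (chamber -x), to be turned second. Value in rad: 0 = crossbar points at the lid's middle (target); starts -0.95 to -0.65, bar slanting; grows as it turns clockwise seen from above; stops at -1.2 and 0.8. Friction 0.1 N m, stays where left. Same key, same lost motion of 0.46 rad.

How it is judged:
By the outcome, as a careful person would: the job done as asked, in the order asked, and still so for the second after the job is handed in, with the robot touching nothing.
It also fails if it takes over 53 s, if anything falls off the work surface, if the arm or the gripper's body presses on something with over 40 N, if the wrist force passes 120 N, or if a joint passes its speed limit or range.

## Working session

There is one attempt and no reset: what is moved stays moved. The work goes in short steps, Python scripts to look and compute and a tool call to move; the robot and the scene stay as the last step left them, time stands still between calls to the robot, and variables do not carry over. Pictures are saved under pics/ and viewed, at most 10 in all, crops included, and the job is handed in when it is done.

Besides the shell and the picture viewer there is one more tool, called after ">>>" by a JSON object that holds its "op" and its "data". arm_command: Moves the arm, as the interface text tells. Its arguments: {"type":"object","properties":{"targets":{"type":"array","items":{"type":"object","properties":{"linear":{"type":"array","items":{"type":"number"}},"turn":{"type":"number"}}}},"hand":{"type":"number"},"force":{"type":"number"}},"required":["targets"]}

```bash
mkdir -p pics
cat > h.py <<'E'
from bench import *
import numpy as np, cv2
from scipy.spatial.transform import Rotation as R
def cam(name):
    s=get_state(); d=get_image(name); K=np.array(d["K"])
    if name=="wrist":
        T=np.eye(4);T[:3,:3]=R.from_rotvec(s["ee_rot"]).as_matrix();T[:3,3]=s["tcp_pos"]
        E=T@np.array(d["tool_from_camera"])
    else: E=np.array(d["extrinsics"])
    return d["img"],K,E,s
def ray(K,E,uv,z):
    uv=np.atleast_2d(uv).astype(float)
    d=(E[:3,:3]@np.linalg.inv(K)@np.c_[uv,np.ones(len(uv))].T).T
    return E[:3,3]+d*((z-E[2,3])/d[:,2])[:,None]
def proj(K,E,P):
    P=np.atleast_2d(P); c=(P-E[:3,3])@E[:3,:3]; p=c@K.T; return p[:,:2]/p[:,2:]
def save(img,n): cv2.imwrite("pics/"+n+".png",img[:,:,::-1])
E
python3 - <<'E'
from h import *
a,K,E,s=cam("top");b,K2,E2,s2=cam("scene")
np.savez("v.npz",a=a,K=K,E=E,b=b,K2=K2,E2=E2)
save(a,"top0");save(b,"scene0")
print(s["time_s"],s2["time_s"],s["tcp_pos"],s["ee_rot"],E.round(3),K)
E
```

```text
0.0 0.05 [0.21919507 0.63822869 0.21792328] [-5.17223717e-01 -3.09852441e+00  1.69522456e-03] [[ 0.02  -0.999  0.047  0.484]
 [-1.    -0.021 -0.014 -0.119]
 [ 0.015 -0.046 -0.999  0.9  ]
 [ 0.     0.     0.     1.   ]] [[347.12335071   0.         258.88677891]
 [  0.         347.12335071 192.57068538]
 [  0.           0.           1.        ]]
```

View pics/top0.png

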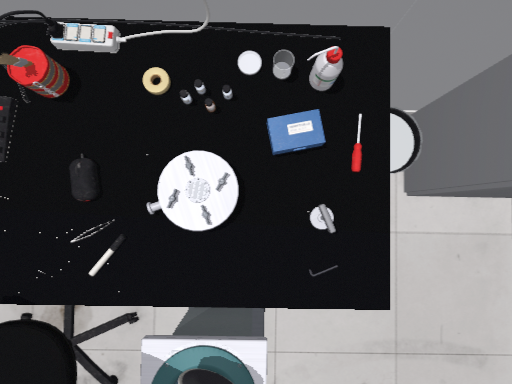

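View pics/scene0.png

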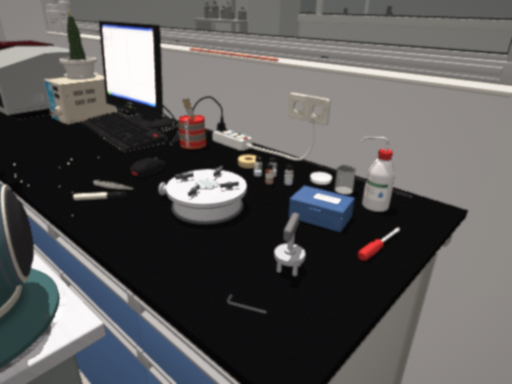

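The top view shows the chamber at about (198,190) with its port at (152,208). Screw 1 is at (173,199), screw 3 at (222,182), and the key is at (322,217) with its handle slanting. Next I'll measure these by masks.

Run:
```python
from h import *
v=np.load("v.npz");a,K,E=v["a"],v["K"],v["E"]
g=cv2.cvtColor(a,cv2.COLOR_RGB2GRAY)
m=np.zeros_like(g);m[140:240,140:250]=(g[140:240,140:250]>110)*255
m=cv2.morphologyEx(m,cv2.MORPH_CLOSE,np.ones((13,13)))
m2=cv2.morphologyEx(m,cv2.MORPH_OPEN,cv2.getStructuringElement(2,(31,31)))
c=max(cv2.findContours(m2,0,1)[0],key=cv2.contourArea);(u,w),r=cv2.minEnclosingCircle(c)
el=cv2.fitEllipse(c);print("lid",u,w,r,el)
print("centre z.06",ray(K,E,el[0],.06), "diam",2*.5*(el[1][0]+el[1][1])/2/347*.84)
# port
pm=cv2.subtract(m,cv2.dilate(m2,np.ones((5,5))));n,l,st,ce=cv2.connectedComponentsWithStats(pm)
i=1+st[1:,4].argmax();print("port",ce[i],st[i],ray(K,E,ce[i],.04))
mask=np.zeros_like(g);cv2.circle(mask,(int(round(u)),int(round(w))),36,255,-1)
d=((g<105)&(mask>0)).astype(np.uint8)
n,l,st,ce=cv2.connectedComponentsWithStats(d)
for i in range(1,n):
    if st[i,4]<30: continue
    ys,xs=np.where(l==i);P=ray(K,E,np.c_[xs,ys],.078)[:,:2];mu=P.mean(0)
    wv,V=np.linalg.eigh(np.cov((P-mu).T));print("screw",ce[i],st[i,4],mu,np.degrees(np.arctan2(V[1,1],V[0,1])),np.sqrt(wv))
crop=cv2.resize(a[130:250,140:350],None,fx=3.8,fy=3.8,interpolation=cv2.INTER_CUBIC);save(crop,"crop0")
```

```text
lid 196.55772399902344 190.7553253173828 41.84010314941406 ((197.14732360839844, 190.22145080566406), (79.44063568115234, 81.58248138427734), 71.23993682861328)
centre z.06 [[0.5252863 0.0184786 0.06     ]] diam 0.1948982973126238
port [151.48514851 207.68316832] [147 202  12  12 101] [[0.4809015 0.1326507 0.04     ]]
```

View pics/crop0.png

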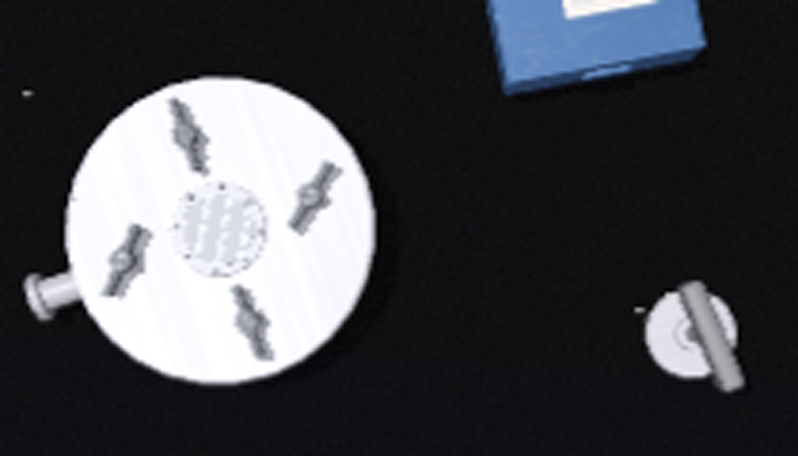

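The crop shows the lid, four grey crossbars (the two loose ones are slanted), and the key's handle running from crop (692,287) to (732,388). I'll refine these with a better threshold.

Run:
```python
from h import *
v=np.load("v.npz");a,K,E=v["a"],v["K"],v["E"]
g=cv2.cvtColor(a,cv2.COLOR_RGB2GRAY)
c0=ray(K,E,[197.6,190.2],.06)[0,:2]
def blobs(d,z,mn):
    n,l,st,ce=cv2.connectedComponentsWithStats(d.astype(np.uint8));o=[]
    for i in range(1,n):
        if st[i,4]<mn: continue
        ys,xs=np.where(l==i);P=ray(K,E,np.c_[xs,ys],z)[:,:2];mu=P.mean(0)
        wv,V=np.linalg.eigh(np.cov((P-mu).T));o.append((mu,np.degrees(np.arctan2(V[1,1],V[0,1]))%180,np.sqrt(wv)));print(ce[i].round(1),st[i,4],mu.round(4),o[-1][1].round(1),np.sqrt(wv).round(4))
    return o
mask=np.zeros_like(g);cv2.circle(mask,(198,190),37,255,-1)
o=blobs((g<180)&(mask>0),.076,30)
hs=[p for p in o if .05<np.linalg.norm(p[0]-c0)<.075]
print("c",c0,"mean",np.mean([p[0] for p in hs],0))
c=np.mean([p[0] for p in hs],0)
for p in hs: q=p[0]-c;print(np.linalg.norm(q).round(4),np.degrees(np.arctan2(q[1],q[0])).round(1),"bar-rad",((p[1]-np.degrees(np.arctan2(q[1],q[0]))+90)%180-90).round(1))
print(g[200:236:2,308:340:2])
k=np.zeros_like(g);k[195:240,305:340]=1
blobs((g>90)&(g<190)&(k>0),.1,30); print(); blobs((g>205)&(k>0),.038,30)
```

```text
[189.5 165.4] 106 [0.5831 0.0357] 23.3 [0.004  0.0127]
[222.2 181.8] 105 [ 0.5458 -0.043 ] 151.4 [0.004  0.0131]
[173.4 198.3] 119 [0.5043 0.0713] 158.0 [0.0045 0.0128]
[206.1 214.7] 96 [ 0.4671 -0.007 ] 22.8 [0.0036 0.013 ]
c [0.5253609  0.01738966] mean [0.52508035 0.0142477 ]
0.0619 20.3 bar-rad 3.1
0.0609 -70.1 bar-rad 41.6
0.0607 110.0 bar-rad 48.0
0.0617 -159.9 bar-rad 2.7
[[ 18  17  16  18  17  17  18  17  16  16  16  17  16  18  17  14]
 [ 15  19  15  16  14  17  13  18  17  16  15  16  17  17  16  17]
 [ 13  16  16  18  16  15  64 125  92  17  15  17  17  16  15  16]
 [ 15  17  18  15  15  75 155 170 142  25  17  15  17  15  14  16]
 [ 16  16  17 129 223 195 128 174 159 115 175  16  16  13  15  18]
 [ 18  16 131 226 226 223 107 170 167 145 205 177  15  15  16  18]
 [ 50  50 221 227 226 225 172 134 176 154 149 217  82  13  14  16]
 [ 18 124 228 228 223 212 211 100 172 165 139 202 177  16  15  16]
 [ 15 194 226 228 227 214 199  93 150 174 148 150 211  14  18  17]
 [ 17 194 228 225 224 212 189 113 102 171 163 130 219  12  17  16]
 [ 17 157 225 227 226 200 225 209  96 159 171 144 157  16  17  15]
 [ 15  54 220 227 225 225 221 217 193 131 171 161  89  12  18  14]
 [ 18  16 159 227 226 228 225 224 223  90 167 167 145  12  17  18]
 [ 16  16  24 167 227 227 226 226 224 170 137 171 156  82  15  16]
 [ 18  16  17  15  75 167 222 224 222 104 105 168 163 112  14  15]
 [ 16  16  15  15  15  17  20  16  15  16  74 140 169 151  17  17]
 [ 17  17  15  17  15  17  18  16  15  16  22  97 115  43  10  14]
 [ 18  15  16  15  16  16  17  17  18  15  15  16  18  18  15  16]]
[326.6 217.5] 244 [ 0.4666 -0.2874] 24.4 [0.0063 0.0184]

[317.  219.2] 178 [ 0.4605 -0.2766] 24.5 [0.0072 0.0144]
```

```bash
cat >> h.py <<'E'
def go(xyz,yaw=None):
    "print tool-frame shift to world xyz for TCP, tool-y yaw (deg)"
    s=get_state();M=R.from_rotvec(s["ee_rot"]).as_matrix();y=np.degrees(np.arctan2(M[1,1],M[0,1]))
    print("t",round(s["time_s"],2),"tcp",s["tcp_pos"].round(4),"yaw",y.round(2),"tilt",M[:,2].round(4),"q",np.round(s["joints"],2))
    print("shift",(M.T@(np.array(xyz)-s["tcp_pos"])).round(4), "turn", None if yaw is None else np.radians(-((yaw-y+180)%360-180)).round(4))
E
python3 - <<'E'
from h import *
d=get_image("wrist");print(np.array(d["tool_from_camera"]).round(3),d["K"])
go([.46,.04,.30],-65.6)
v=np.load("v.npz");a,K,E=v["a"],v["K"],v["E"]
print("disc",ray(K,E,[321,219],.038),"handle ends",ray(K,E,np.array([[322.1,205.5],[332.6,232.1]]),.106))
E
```

```text
[[-0.001 -0.96  -0.28   0.078]
 [ 1.    -0.001  0.    -0.001]
 [-0.    -0.28   0.96  -0.165]
 [ 0.     0.     0.     1.   ]] [[274.43567097   0.         253.21241546]
 [  0.         274.43567097 193.00519639]
 [  0.           0.           1.        ]]
t 0.15 tcp [0.2192 0.6383 0.2181] yaw 71.04 tilt [-3.e-04 -8.e-04 -1.e+00] q [ 1.2   0.12  1.44  0.    1.58 -0.04]
shift [-0.4221 -0.4877 -0.0815] turn 2.3849
disc [[ 0.4612398  -0.28660686  0.038     ]] handle ends [[ 0.493907   -0.27551218  0.106     ]
 [ 0.43367253 -0.30026473  0.106     ]]
```

>>> {"op": "arm_command", "data": {"targets": [{"linear": [-0.03,-0.033,0.0025]},{"linear": [-0.03,-0.033,0.0025]},{"linear": [-0.03,-0.033,0.0025]},{"linear": [-0.03,-0.033,0.0025]},{"linear": [-0.03,-0.033,0.0025]},{"linear": [-0.03,-0.033,0.0025]},{"linear": [-0.03,-0.033,0.0025]},{"linear": [-0.03,-0.033,0.0025]}]}}

```text
schema error: expected keys linear, turn
```

>>> {"op": "arm_command", "data": {"targets": [{"linear": [-0.03,-0.033,0.0025]},{"linear": [-0.03,-0.033,0.0025]},{"linear": [-0.03,-0.033,0.0025]},{"linear": [-0.03,-0.033,0.0025]},{"linear": [-0.03,-0.033,0.0025]},{"linear": [-0.03,-0.033,0.0025]},{"linear": [-0.02,-0.025,0.0025]},{"linear": [0,0,0]}]}}

```text
schema error: expected keys linear, turn
```

>>> {"op": "arm_command", "data": {"targets": [{"linear": [0,0,0]},{"linear": [0,0,0]}]}}

```text
schema error: expected keys linear, turn
```

Run:
```python
from h import *
a,K,E,s=cam("wrist");np.savez("w1.npz",a=a,K=K,E=E);save(a,"w1");go([.466,-.287,.2],-65.6)
```

```text
t 0.2 tcp [0.2192 0.6383 0.2182] yaw 71.05 tilt [-2.e-04 -7.e-04 -1.e+00] q [ 1.2   0.12  1.44 -0.    1.58 -0.04]
shift [-0.5339 -0.795   0.0188] turn 2.385
```

View pics/w1.png

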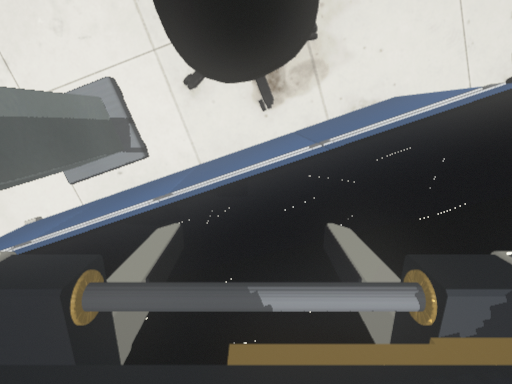

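The wrist image shows only the floor, the bench edge and the gripper, because the moves were refused: each row needs a "turn" key. It also shows that the usable view is the rows above about 220, towards tool +x.

>>> {"op": "arm_command", "data": {"targets": [{"linear": [-0.0356,-0.0306,0.001],"turn": 0},{"linear": [-0.0356,-0.0306,0.001],"turn": 0},{"linear": [-0.0356,-0.0306,0.001],"turn": 0},{"linear": [-0.0356,-0.0306,0.001],"turn": 0},{"linear": [-0.0356,-0.0306,0.001],"turn": 0},{"linear": [-0.0356,-0.0306,0.001],"turn": 0},{"linear": [-0.0356,-0.0306,0.001],"turn": 0},{"linear": [-0.0356,-0.0306,0.001],"turn": 0}]}}

```text
time_s: 1.0
tcp_pos: [0.4096, 0.3126, 0.2107]
ee_rot: [0.517, 3.099, 0.0]
wrist_force: [0.1, 0.3, -0.2]
grip_width: 1.0
grasp_force: 0.0
```

>>> {"op": "arm_command", "data": {"targets": [{"linear": [-0.0356,-0.0306,0.001],"turn": 0},{"linear": [-0.0356,-0.0306,0.001],"turn": 0},{"linear": [-0.0356,-0.0306,0.001],"turn": 0},{"linear": [-0.0356,-0.0306,0.001],"turn": 0},{"linear": [-0.0356,-0.0306,0.001],"turn": 0},{"linear": [-0.0356,-0.0306,0.001],"turn": 0},{"linear": [-0.0356,-0.0306,0.001],"turn": 0},{"linear": [-0.0356,-0.0306,0.001],"turn": 0}]}}

```text
time_s: 1.8
tcp_pos: [0.5996, -0.0116, 0.2026]
ee_rot: [0.518, 3.099, 0.0]
wrist_force: [0.1, 0.5, 0.7]
grip_width: 0.998
grasp_force: 0.0
```

>>> {"op": "arm_command", "data": {"targets": [{"linear": [0,0,0],"turn": 0},{"linear": [0,0,0],"turn": 0},{"linear": [0,0,0],"turn": 0}]}}

```text
time_s: 2.1
tcp_pos: [0.5986, -0.0089, 0.2026]
ee_rot: [-0.517, -3.099, -0.0]
wrist_force: [-0.3, 0.6, -0.1]
grip_width: 1.004
grasp_force: 0.0
```

Run:
```python
from h import *
a,K,E,s=cam("wrist");np.savez("w1.npz",a=a,K=K,E=E);save(a,"w2");go([.466,-.287,.2],-65.6)
```

```text
t 2.15 tcp [ 0.5986 -0.0087  0.2028] yaw 71.11 tilt [ 2.e-04  1.e-04 -1.e+00] q [-0.06 -0.05  1.63  0.    1.55 -1.3 ]
shift [ 0.0353 -0.3063  0.0028] turn 2.386
```

View pics/w2.png

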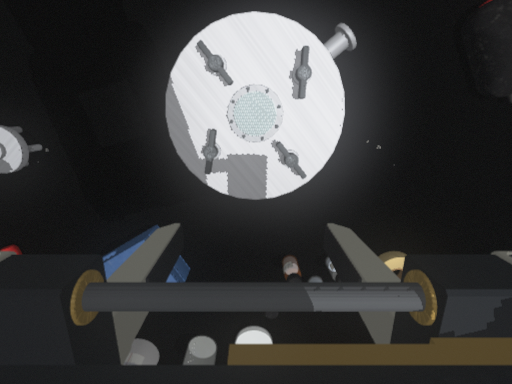

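The wrist view shows the lid clearly, with its centre at about (255,107). Screw 1 is at (302,72) beside the port, screw 3 at (210,151), and the tight screws at (214,63) and (290,159).

```bash
cat > bars.py <<'E'
from h import *
def bars(a,K,E,approx,thr=85,rad=22,verbose=True):
    g=cv2.cvtColor(a,cv2.COLOR_RGB2GRAY).astype(float); out=[]
    for u in approx:
        yy,xx=np.mgrid[:g.shape[0],:g.shape[1]]
        m=((g<thr)&(np.hypot(xx-u[0],yy-u[1])<rad)).astype(np.uint8)
        n,l,st,ce=cv2.connectedComponentsWithStats(m);i=1+st[1:,4].argmax()
        ys,xs=np.where(l==i);P=ray(K,E,np.c_[xs,ys],.076)[:,:2].astype(np.float32)
        mu=P.mean(0);wv,V=np.linalg.eigh(np.cov((P-mu).T))
        (rc,rs,ra)=cv2.minAreaRect(P*1000)
        # midline: ends only (>10mm from centre along axis)
        ax=V[:,1];t=(P-mu)@ax;A=P[t>.011].mean(0);B=P[t<-.011].mean(0);d=A-B
        ang=np.degrees(np.arctan2(d[1],d[0]))%180
        out.append((np.array(rc)/1000,ang)); print("n",st[i,4],"mu",mu.round(4),"rect c",np.round(rc,1),np.round(rs,1),"ends ang",ang.round(1),"mid",((A+B)/2).round(4))
    return out
E
python3 - <<'E'
from bars import *
v=np.load("w1.npz");a,K,E=v["a"],v["K"],v["E"];g=cv2.cvtColor(a,cv2.COLOR_RGB2GRAY)
print("shadow",g[180:190:3,235:260:8], "bar",g[84:96:3,296:308:2])
px=[(302,72),(214,63),(210,151),(290,159)]
for thr in (80,):
    o=bars(a,K,E,px,thr)
    C=np.array([p[0] for p in o]);c=C.mean(0)
    print("centre",c,"port axis deg",np.degrees(np.arctan2(*(C[0]-C[2])[::-1])),np.degrees(np.arctan2(*(C[1]-C[3])[::-1])),np.linalg.norm(C-c,axis=1))
m=cv2.morphologyEx(((g>75)*255).astype(np.uint8),cv2.MORPH_CLOSE,np.ones((9,9)));m[:, 348:]=0;m[215:]=0
m=cv2.morphologyEx(m,cv2.MORPH_OPEN,cv2.getStructuringElement(2,(41,41)))
k=max(cv2.findContours(m,0,1)[0],key=cv2.contourArea);e=cv2.fitEllipse(k);print("lid",e,ray(K,E,e[0],.06))
E
```

```text
shadow [[134 136 138 135]
 [136 137 138 135]
 [135 136 133 135]
 [137 132 135 135]] bar [[145 122  95 126 129 189]
 [150 136 100 127 128 219]
 [150 121 107 126 130 234]
 [152 107 112 127 136 230]]Traceback (most recent call last):
  File "<stdin>", line 6, in <module>
  File "bars.py", line 7, in bars
    n,l,st,ce=cv2.connectedComponentsWithStats(m);i=1+st[1:,4].argmax()
                                                      ~~~~~~~~~~~~~~~^^
ValueError: attempt to get argmax of an empty sequence
```

Run:
```python
from bars import *
v=np.load("w1.npz");a,K,E=v["a"],v["K"],v["E"];g=cv2.cvtColor(a,cv2.COLOR_RGB2GRAY)
px=[(302,72),(214,63),(210,151),(290,159)]
for thr in (120,131):
    o=bars(a,K,E,px,thr,27)
    C=np.array([p[0] for p in o]);c=C.mean(0)
    print("centre",c,"port axis deg",np.degrees(np.arctan2(*(C[0]-C[2])[::-1])),np.degrees(np.arctan2(*(C[1]-C[3])[::-1])),np.linalg.norm(C-c,axis=1))
m=cv2.morphologyEx(((g>90)*255).astype(np.uint8),cv2.MORPH_CLOSE,np.ones((9,9)));m[:, 348:]=0;m[215:]=0
m=cv2.morphologyEx(m,cv2.MORPH_OPEN,cv2.getStructuringElement(2,(41,41)))
k=max(cv2.findContours(m,0,1)[0],key=cv2.contourArea);e=cv2.fitEllipse(k);print("lid",e,ray(K,E,e[0],.06))
for w in px[::2]: save(cv2.resize(a[w[1]-35:w[1]+35,w[0]-35:w[0]+35],(400,400),interpolation=0),"b%d"%w[0])
cv2.imwrite("pics/b.png",np.hstack([cv2.imread("pics/b302.png"),cv2.imread("pics/b210.png")]))
```

```text
n 94 mu [0.5127 0.0675] rect c [512.5  67.7] [ 5.4 27.3] ends ang 170.1 mid [0.5126 0.0672]
n 210 mu [ 0.4652 -0.0072] rect c [469.  -6.] [47.4 11.5] ends ang 18.3 mid [ 0.4668 -0.0059]
n 303 mu [ 0.5473 -0.0406] rect c [547.1 -40.5] [14.9 46.9] ends ang 151.5 mid [ 0.5472 -0.0407]
n 153 mu [0.5856 0.0371] rect c [583.9  36. ] [47.6  9.6] ends ang 21.6 mid [0.5839 0.0373]
centre [0.52809061 0.0142817 ] port axis deg 107.73653710999356 -159.9309330890299 [0.05567988 0.06252341 0.05798449 0.05985432]
n 322 mu [0.5037 0.0732] rect c [503.6  73.1] [13.  46.7] ends ang 158.4 mid [0.5041 0.0739]
n 389 mu [ 0.4684 -0.005 ] rect c [468.7  -5. ] [47.3 14.8] ends ang 20.2 mid [ 0.4684 -0.0048]
n 398 mu [ 0.5473 -0.041 ] rect c [546.9 -41. ] [16.  46.6] ends ang 151.2 mid [ 0.5473 -0.0409]
n 317 mu [0.5828 0.0368] rect c [583.5  37.1] [46.7 15.2] ends ang 20.4 mid [0.5828 0.0373]
centre [0.52567497 0.01605843] port axis deg 110.76406643193675 -159.87305360425395 [0.06114657 0.06077859 0.06082964 0.06157842]
lid ((255.24954223632812, 104.7286605834961), (179.6549530029297, 187.95242309570312), 5.419041156768799) [[0.51751506 0.020475   0.06      ]]
```

View pics/b.png

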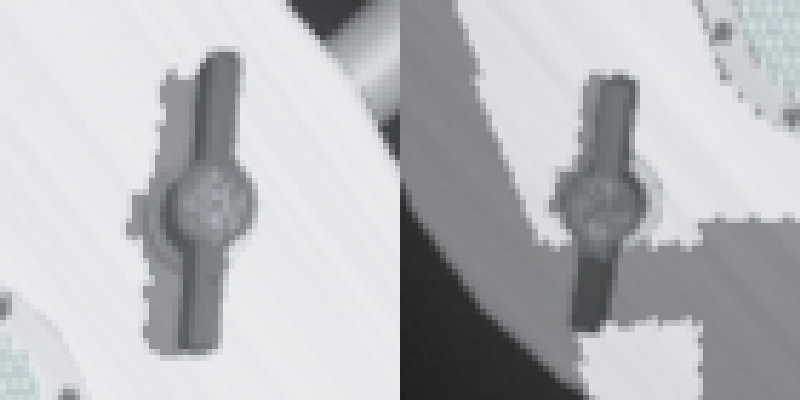

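The crops show each bar clearly separated from its shadow, so threshold 131 holds. The lid centre is (0.5257, 0.0161) and the port axis is at 110.3°. Screw 1's bar is 48° off and screw 3's is 41° off. I'm moving over the key now.

>>> {"op": "arm_command", "data": {"targets": [{"linear": [0.0118,-0.045,0],"turn": 0},{"linear": [0.0118,-0.045,0],"turn": 0},{"linear": [0.0118,-0.045,0],"turn": 0},{"linear": [0.0118,-0.045,0],"turn": 0},{"linear": [0.0118,-0.045,0],"turn": 0},{"linear": [0.0118,-0.045,0],"turn": 0},{"linear": [0.0118,-0.045,0],"turn": 0},{"linear": [0.0118,-0.045,0],"turn": 0}]}}

```text
time_s: 2.95
tcp_pos: [0.3918, -0.3197, 0.2032]
ee_rot: [0.514, 3.098, -0.001]
wrist_force: [1.2, -1.0, -0.8]
grip_width: 0.999
grasp_force: 0.0
```

>>> {"op": "arm_command", "data": {"targets": [{"linear": [0,0,0],"turn": 0.149},{"linear": [0,0,0],"turn": 0.149},{"linear": [0,0,0],"turn": 0.149},{"linear": [0,0,0],"turn": 0.149},{"linear": [0,0,0],"turn": 0.149},{"linear": [0,0,0],"turn": 0.149},{"linear": [0,0,0],"turn": 0.149},{"linear": [0,0,0],"turn": 0.149}]}}

```text
time_s: 3.75
tcp_pos: [0.3931, -0.3184, 0.2029]
ee_rot: [2.172, 2.269, 0.0]
wrist_force: [-0.7, -0.3, 0.1]
grip_width: 0.999
grasp_force: 0.0
```

>>> {"op": "arm_command", "data": {"targets": [{"linear": [0,0,0],"turn": 0.149},{"linear": [0,0,0],"turn": 0.149},{"linear": [0,0,0],"turn": 0.149},{"linear": [0,0,0],"turn": 0.149},{"linear": [0,0,0],"turn": 0.149},{"linear": [0,0,0],"turn": 0.149},{"linear": [0,0,0],"turn": 0.149},{"linear": [0,0,0],"turn": 0.149}]}}

```text
time_s: 4.55
tcp_pos: [0.3931, -0.3184, 0.2029]
ee_rot: [3.071, 0.658, 0.001]
wrist_force: [-0.2, -0.6, 0.2]
grip_width: 0.998
grasp_force: 0.0
```

>>> {"op": "arm_command", "data": {"targets": [{"linear": [0,0,0],"turn": 0},{"linear": [0,0,0],"turn": 0},{"linear": [0,0,0],"turn": 0}]}}

```text
time_s: 4.85
tcp_pos: [0.3929, -0.3191, 0.2028]
ee_rot: [3.069, 0.672, 0.0]
wrist_force: [0.1, -0.4, 0.4]
grip_width: 1.001
grasp_force: 0.0
```

Run:
```python
from h import *
a,K,E,s=cam("wrist");np.savez("w3.npz",a=a,K=K,E=E);save(a,"w3");go([.464,-.287,.2],-65.6)
print(proj(K,E,[.464,-.287,.106]))
```

```text
t 4.9 tcp [ 0.3929 -0.3192  0.2027] yaw -65.35 tilt [ 2.e-04 -1.e-04 -1.e+00] q [-0.73 -0.25  1.82  0.    1.58  0.41]
shift [0.0781 0.0004 0.0028] turn 0.0043
[[253.08483847 112.47282229]]
```

View pics/w3.png

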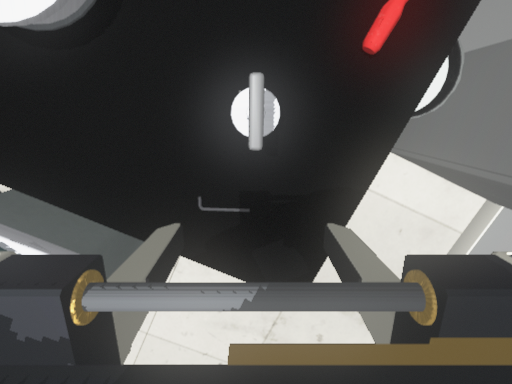

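The handle runs almost exactly along tool x, from (257,73) to (256,150), with the crown disc centred at (255,112).

Run:
```python
from h import *
v=np.load("w3.npz");a,K,E=v["a"],v["K"],v["E"];g=cv2.cvtColor(a,cv2.COLOR_RGB2GRAY)
print([g[r,244:270:2] for r in (78,95,112,145)])
P=[]
roi=np.zeros_like(g);roi[66:156,228:284]=1
lo=((g>70)&(roi>0)).astype(np.uint8)
ys,xs=np.where(lo)
for r0,r1 in ((72,84),(141,150)):
    k=(ys>=r0)&(ys<=r1);P.append((xs[k].mean(),ys[k].mean()));print(P[-1],r0)
rr=np.where(lo.sum(1)>4)[0];print("rows",rr.min(),rr.max())
W=ray(K,E,np.array(P),.104);d=W[0]-W[1];print("ang",np.degrees(np.arctan2(d[1],d[0])))
W=ray(K,E,np.array([[P[0][0],rr.min()-.5],[P[1][0],rr.max()+.5]]),.104);print(W,np.linalg.norm(W[0]-W[1]));c=W.mean(0)
# disc from columns
cc=np.where(lo[100:125].sum(0)>0)[0];print("disc cols",cc.min(),cc.max(),ray(K,E,[(cc.min()+cc.max())/2,112],.038))
yaw=np.degrees(np.arctan2(d[1],d[0]))-90
go([c[0],c[1],.075],yaw)
```

```text
[array([ 54,  53,  70, 166, 202, 210, 197, 185, 169, 143,  72,  51,  51],
      dtype=uint8), array([247, 247, 244, 173, 206, 210, 199, 185, 166, 137, 161, 178, 176],
      dtype=uint8), array([246, 243, 245, 177, 203, 206, 200, 187, 163, 131, 164, 173, 174],
      dtype=uint8), array([ 55,  55,  97, 174, 194, 192, 187, 181, 153,  99,  54,  52,  51],
      dtype=uint8)]
(np.float64(256.0), np.float64(78.38578680203045)) 72
(np.float64(254.97826086956522), np.float64(145.17391304347825)) 141
rows 72 150
ang 23.889056753192467
[[ 0.49682335 -0.27477766  0.104     ]
 [ 0.43294263 -0.30325895  0.104     ]] 0.06994233090263753
disc cols 230 280 [[ 0.465521   -0.28871155  0.038     ]]
t 4.9 tcp [ 0.3929 -0.3192  0.2027] yaw -65.35 tilt [ 2.e-04 -1.e-04 -1.e+00] q [-0.73 -0.25  1.82  0.    1.58  0.41]
shift [0.078  0.0026 0.1278] turn 0.0132
```

>>> {"op": "arm_command", "data": {"targets": [{"linear": [0.039,0.0013,0],"turn": 0.013},{"linear": [0.039,0.0013,0],"turn": 0},{"linear": [0,0,0.03],"turn": 0},{"linear": [0,0,0.03],"turn": 0},{"linear": [0,0,0.03],"turn": 0},{"linear": [0,0,0.0278],"turn": 0},{"linear": [0,0,0.01],"turn": 0},{"linear": [0,0,0],"turn": 0}]}}

```text
time_s: 5.7
tcp_pos: [0.4645, -0.2897, 0.0739]
ee_rot: [-3.073, -0.647, 0.002]
wrist_force: [-0.2, 0.0, 0.8]
grip_width: 0.999
grasp_force: 0.0
```

Run:
```python
from h import *
go([.4649,-.289,.075],-66.1)
```

```text
t 5.7 tcp [ 0.4645 -0.2897  0.0739] yaw -66.23 tilt [-0.0017  0.0012 -1.    ] q [-0.6  -0.08  1.88 -0.    1.34  0.55]
shift [ 0.0006 -0.0005 -0.0011] turn -0.0023
```

>>> {"op": "arm_command", "data": {"targets": [{"linear": [0,0,-0.01],"turn": 0},{"linear": [0,0,0],"turn": 0},{"linear": [0,0,0],"turn": 0}]}}

```text
time_s: 6.0
tcp_pos: [0.4657, -0.2905, 0.0867]
ee_rot: [3.073, 0.645, 0.003]
wrist_force: [0.3, 0.6, -0.3]
grip_width: 1.001
grasp_force: 0.0
```

>>> {"op": "arm_command", "data": {"targets": [{"linear": [0,0,0],"turn": 0},{"linear": [0,0,0],"turn": 0},{"linear": [0,0,0],"turn": 0},{"linear": [0,0,0],"turn": 0},{"linear": [0,0,0],"turn": 0},{"linear": [0,0,0],"turn": 0},{"linear": [0,0,0],"turn": 0},{"linear": [0,0,0],"turn": 0}], "hand": 0, "force": 50}}

```text
time_s: 6.8
tcp_pos: [0.465, -0.29, 0.0849]
ee_rot: [3.075, 0.645, 0.0]
wrist_force: [-0.0, 1.1, -0.1]
grip_width: 0.366
grasp_force: 0.0
```

Run:
```python
from h import *
go([.4649,-.289,.075],-66.1);s=get_state();print(s["grip_width"],s["grasp_force"],s["wrist_force"])
```

```text
t 6.8 tcp [ 0.465  -0.29    0.0849] yaw -66.29 tilt [ 0. -0. -1.] q [-0.6  -0.09  1.87 -0.    1.36  0.55]
shift [ 0.0003 -0.001   0.0099] turn -0.0033
0.36562302780178874 0.0 [-0.04709736  1.08345908 -0.06613901]
```

>>> {"op": "arm_command", "data": {"targets": [{"linear": [0,-0.001,0.01],"turn": 0},{"linear": [0,0,0],"turn": 0},{"linear": [0,0,0],"turn": 0},{"linear": [0,0,0],"turn": 0},{"linear": [0,0,0],"turn": 0},{"linear": [0,0,0],"turn": 0}], "hand": 0}}

```text
time_s: 7.4
tcp_pos: [0.4646, -0.2891, 0.0749]
ee_rot: [3.075, 0.645, 0.0]
wrist_force: [0.2, 0.6, -1.9]
grip_width: 0.149
grasp_force: 50.0
```

Run:
```python
from h import *
go([.4649,-.289,.075],-66.1);s=get_state();print(s["grip_width"],s["grasp_force"],s["wrist_force"])
```

```text
t 7.4 tcp [ 0.4646 -0.2891  0.0749] yaw -66.29 tilt [ 0. -0. -1.] q [-0.6  -0.09  1.88 -0.    1.34  0.55]
shift [ 0.0003  0.     -0.0001] turn -0.0033
0.14875731761217845 49.998217821121216 [ 0.16432852  0.57600767 -1.89819574]
```

>>> {"op": "arm_command", "data": {"targets": [{"linear": [0,0,-0.02],"turn": 0},{"linear": [0,0,-0.05],"turn": 0},{"linear": [0,0,-0.05],"turn": -0.13},{"linear": [0,0,0],"turn": -0.13},{"linear": [0,0,0],"turn": -0.13},{"linear": [0,0,0],"turn": -0.13},{"linear": [0,0,0],"turn": -0.13},{"linear": [0,0,0],"turn": -0.13}]}}

```text
time_s: 8.2
tcp_pos: [0.4646, -0.2891, 0.1949]
ee_rot: [2.594, 1.773, 0.0]
wrist_force: [0.2, -0.1, -2.2]
grip_width: 0.148
grasp_force: 50.0
```

>>> {"op": "arm_command", "data": {"targets": [{"linear": [0,0,0],"turn": 0},{"linear": [0,0,0],"turn": 0}]}}

```text
time_s: 8.4
tcp_pos: [0.4646, -0.2891, 0.1949]
ee_rot: [2.602, 1.761, 0.0]
wrist_force: [-1.1, 0.4, -2.8]
grip_width: 0.151
grasp_force: 50.0
```

Run:
```python
from h import *
go([.5042,.0742,.19],-21.6);s=get_state();print(s["grip_width"],s["grasp_force"],s["wrist_force"])
a,K,E,s=cam("scene");save(cv2.resize(a[150:330,150:400],None,fx=3,fy=3),"s2")
```

```text
t 8.4 tcp [ 0.4646 -0.2891  0.1949] yaw -21.83 tilt [ 0. -0. -1.] q [-0.6  -0.16  1.75 -0.    1.55 -0.22]
shift [ 0.352  -0.0983  0.0048] turn -0.004
0.15058196482505953 49.99802827835083 [-1.0651881   0.43981765 -2.82293473]
```

>>> {"op": "arm_command", "data": {"targets": [{"linear": [0.02,-0.0056,0],"turn": 0},{"linear": [0.046,-0.0129,0],"turn": 0},{"linear": [0.046,-0.0129,0],"turn": 0},{"linear": [0.046,-0.0129,0],"turn": 0},{"linear": [0.046,-0.0129,0],"turn": 0},{"linear": [0.046,-0.0129,0],"turn": 0},{"linear": [0.046,-0.0129,0],"turn": 0},{"linear": [0.036,-0.01,0],"turn": 0}]}}

```text
time_s: 9.25
tcp_pos: [0.5002, 0.0563, 0.1951]
ee_rot: [2.6, 1.763, 0.001]
wrist_force: [0.4, -0.6, -2.1]
grip_width: 0.146
grasp_force: 50.0
```

>>> {"op": "arm_command", "data": {"targets": [{"linear": [0.02,-0.0053,0],"turn": -0.004},{"linear": [0,0,0],"turn": 0},{"linear": [0,0,0],"turn": 0},{"linear": [0,0,0],"turn": 0}]}}

```text
time_s: 9.65
tcp_pos: [0.5028, 0.0737, 0.1949]
ee_rot: [2.596, 1.769, -0.0]
wrist_force: [0.4, -0.6, -2.0]
grip_width: 0.147
grasp_force: 50.0
```

Run:
```python
from h import *
go([.5042,.0742,.139],-21.6)
a,K,E,s=cam("wrist");np.savez("w4.npz",a=a,K=K,E=E);save(a,"w4");go([.5042,.0742,.139],-21.6)
```

```text
t 9.65 tcp [0.5028 0.0737 0.1949] yaw -21.47 tilt [ 0.e+00 -2.e-04 -1.e+00] q [ 0.1  -0.25  1.82 -0.    1.56  0.47]
shift [0.001  0.0011 0.0559] turn 0.0022
t 9.7 tcp [0.5028 0.0735 0.1949] yaw -21.48 tilt [ 0.e+00 -2.e-04 -1.e+00] q [ 0.1  -0.25  1.82 -0.    1.56  0.47]
shift [0.0011 0.0011 0.0559] turn 0.0021
```

View pics/w4.png

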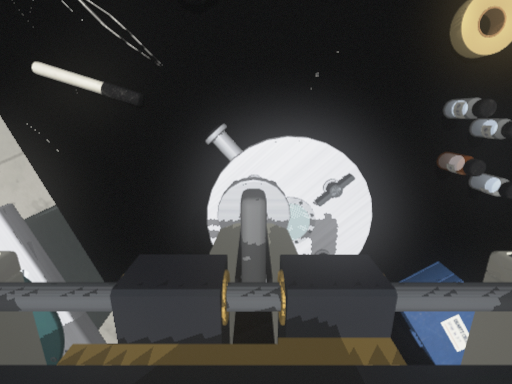

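The key hangs upright over screw 1, clear of everything else. Now I lower it and turn.

>>> {"op": "arm_command", "data": {"targets": [{"linear": [0.001,0.001,0.02],"turn": 0},{"linear": [0,0,0.02],"turn": 0},{"linear": [0,0,0.011],"turn": 0},{"linear": [0,0,0.005],"turn": 0},{"linear": [0,0,0],"turn": 0},{"linear": [0,0,0],"turn": 0}]}}

```text
time_s: 10.3
tcp_pos: [0.5044, 0.0748, 0.1397]
ee_rot: [2.595, 1.77, 0.001]
wrist_force: [0.4, 0.3, -1.5]
grip_width: 0.148
grasp_force: 50.0
```

Run:
```python
from h import *
go([.5042,.0742,.139],-96.06);s=get_state();print(s["moment"],s["wrist_force"])
```

```text
t 10.3 tcp [0.5044 0.0748 0.1397] yaw -21.39 tilt [ 1.e-03  1.e-04 -1.e+00] q [ 0.1  -0.22  1.89  0.    1.47  0.47]
shift [-0.0006  0.      0.0007] turn 1.3032
[-0.10281668  0.12547795  0.03351372] [ 0.43320481  0.33737316 -1.53625761]
```

>>> {"op": "arm_command", "data": {"targets": [{"linear": [0,0,0],"turn": 0.1},{"linear": [0,0,0],"turn": 0.1},{"linear": [0,0,0],"turn": 0.1},{"linear": [0,0,0],"turn": 0.1},{"linear": [0,0,0],"turn": 0},{"linear": [0,0,0],"turn": 0}]}}

```text
time_s: 10.9
tcp_pos: [0.5043, 0.075, 0.1395]
ee_rot: [2.893, 1.224, 0.001]
wrist_force: [1.0, -0.5, -2.3]
grip_width: 0.146
grasp_force: 50.0
```

Run:
```python
from h import *
go([.5042,.0742,.139],-96.06);s=get_state();print(s["moment"],s["wrist_force"])
```

```text
t 10.9 tcp [0.5043 0.075  0.1395] yaw -44.12 tilt [ 8.e-04  1.e-04 -1.e+00] q [ 0.1  -0.22  1.89  0.    1.47  0.87]
shift [-0.0006  0.0004  0.0005] turn 0.9066
[-0.03150562  0.12516721 -0.00219378] [ 0.99445972 -0.46954338 -2.31505122]
```

>>> {"op": "arm_command", "data": {"targets": [{"linear": [0,0,0],"turn": 0.05},{"linear": [0,0,0],"turn": 0.05},{"linear": [0,0,0],"turn": 0.05},{"linear": [0,0,0],"turn": 0},{"linear": [0,0,0],"turn": 0}]}}

```text
time_s: 11.4
tcp_pos: [0.5042, 0.0749, 0.1391]
ee_rot: [2.977, 1.004, 0.0]
wrist_force: [0.1, -0.9, -2.0]
grip_width: 0.148
grasp_force: 50.0
```

Run:
```python
from h import *
go([.5042,.0742,.139],-96.06);s=get_state();print(s["moment"],s["wrist_force"])
```

```text
t 11.4 tcp [0.5042 0.0749 0.1391] yaw -52.72 tilt [ 3.e-04 -0.e+00 -1.e+00] q [ 0.1  -0.22  1.89 -0.    1.47  1.02]
shift [-0.0004  0.0006  0.0001] turn 0.7565
[-0.11137784  0.12810344  0.0309267 ] [ 0.14925213 -0.85739254 -1.9823051 ]
```

>>> {"op": "arm_command", "data": {"targets": [{"linear": [0,0,0],"turn": 0.1},{"linear": [0,0,0],"turn": 0.1},{"linear": [0,0,0],"turn": 0.1},{"linear": [0,0,0],"turn": 0.1},{"linear": [0,0,0],"turn": 0.1}]}}

```text
time_s: 11.9
tcp_pos: [0.504, 0.0751, 0.139]
ee_rot: [-3.133, -0.23, 0.0]
wrist_force: [-1.2, 1.3, -1.0]
grip_width: 0.145
grasp_force: 50.0
```

Run:
```python
from h import *
go([.5042,.0742,.139],-96.06);s=get_state();print(s["moment"],s["wrist_force"])
```

```text
t 11.9 tcp [0.504  0.0751 0.139 ] yaw -81.62 tilt [-1.e-04  3.e-04 -1.e+00] q [ 0.1  -0.22  1.89  0.    1.47  1.52]
shift [0.     0.0009 0.    ] turn 0.2521
[0.25832713 0.5679849  0.13265442] [-1.22627251  1.34160578 -0.97550697]
```

>>> {"op": "arm_command", "data": {"targets": [{"linear": [0,0,0],"turn": 0.1},{"linear": [0,0,0],"turn": 0.08},{"linear": [0,0,0],"turn": 0.04},{"linear": [0,0,0],"turn": 0},{"linear": [0,0,0],"turn": 0}]}}

```text
time_s: 12.4
tcp_pos: [0.504, 0.0749, 0.1388]
ee_rot: [3.14, -0.109, -0.0]
wrist_force: [-1.0, -0.2, -1.5]
grip_width: 0.148
grasp_force: 50.0
```

Run:
```python
from h import *
go([.5042,.0742,.139],-96.06);s=get_state();print(s["moment"],s["wrist_force"],s["grip_width"])
```

```text
t 12.4 tcp [0.504  0.0749 0.1388] yaw -93.99 tilt [-2.e-04 -1.e-04 -1.e+00] q [ 0.1  -0.22  1.89 -0.    1.47  1.74]
shift [ 0.0002  0.0007 -0.0002] turn 0.0362
[0.03046626 0.43996993 0.03661339] [-1.03587426 -0.15291247 -1.50636435] 0.14763829087439162
```

>>> {"op": "arm_command", "data": {"targets": [{"linear": [0,0,0],"turn": 0.025},{"linear": [0,0,0],"turn": 0},{"linear": [0,0,0],"turn": 0},{"linear": [0,0,0],"turn": -0.15},{"linear": [0,0,0],"turn": -0.15},{"linear": [0,0,0],"turn": -0.13},{"linear": [0,0,0],"turn": 0},{"linear": [0,0,-0.02],"turn": 0}]}}

```text
time_s: 13.2
tcp_pos: [0.5032, 0.0748, 0.1567]
ee_rot: [-3.099, -0.514, 0.006]
wrist_force: [-0.9, -0.4, -1.9]
grip_width: 0.143
grasp_force: 50.0
```

>>> {"op": "arm_command", "data": {"targets": [{"linear": [0,0,-0.035],"turn": -0.14},{"linear": [0,0,0],"turn": -0.14},{"linear": [0,0,0],"turn": -0.14},{"linear": [0,0,0],"turn": -0.14},{"linear": [0,0,0],"turn": -0.14},{"linear": [0,0,0],"turn": 0},{"linear": [0,0,0],"turn": 0}]}}

```text
time_s: 13.9
tcp_pos: [0.5041, 0.0749, 0.1939]
ee_rot: [2.737, 1.542, 0.0]
wrist_force: [-0.1, 0.1, -2.5]
grip_width: 0.145
grasp_force: 50.0
```

Run:
```python
from h import *
go([.5472,-.0415,.195],-28.8)
```

```text
t 13.9 tcp [0.5041 0.0749 0.1939] yaw -31.2 tilt [ 1.e-04 -1.e-04 -1.e+00] q [ 0.1  -0.24  1.82 -0.    1.56  0.64]
shift [-0.0772  0.0971 -0.0011] turn -0.0419
```

>>> {"op": "arm_command", "data": {"targets": [{"linear": [-0.0193,0.0243,0],"turn": 0},{"linear": [-0.0193,0.0243,0],"turn": 0},{"linear": [-0.0193,0.0243,0],"turn": 0},{"linear": [-0.0193,0.0243,0],"turn": 0},{"linear": [0,0,0],"turn": -0.042},{"linear": [0,0,0],"turn": 0},{"linear": [0,0,0],"turn": 0},{"linear": [0,0,0],"turn": 0}]}}

```text
time_s: 14.7
tcp_pos: [0.5479, -0.0407, 0.194]
ee_rot: [2.7, 1.606, 0.0]
wrist_force: [0.0, 1.7, -2.0]
grip_width: 0.146
grasp_force: 50.0
```

Run:
```python
from h import *
go([.5472,-.0415,.139],-28.8)
a,K,E,s=cam("wrist");np.savez("w5.npz",a=a,K=K,E=E);save(cv2.resize(a[60:260,130:390],None,fx=3,fy=3,interpolation=cv2.INTER_CUBIC),"w5")
c=np.array([.5257,.0161]);q=lambda t:np.r_[c+.062*np.array([np.cos(np.radians(t)),np.sin(np.radians(t))]),.076]
print(proj(K,E,[q(110.3),q(200.3),q(290.3),q(20.3)]))
```

```text
t 14.7 tcp [ 0.5479 -0.0407  0.194 ] yaw -28.52 tilt [ 2.e-04 -0.e+00 -1.e+00] q [-0.12 -0.15  1.75  0.    1.55  0.38]
shift [-0.0011 -0.0003  0.055 ] turn 0.0048
[[158.47444037 110.043551  ]
 [171.78401118 194.84844614]
 [252.96367519 189.56451652]
 [246.93772023 103.77256208]]
```

View pics/w5.png

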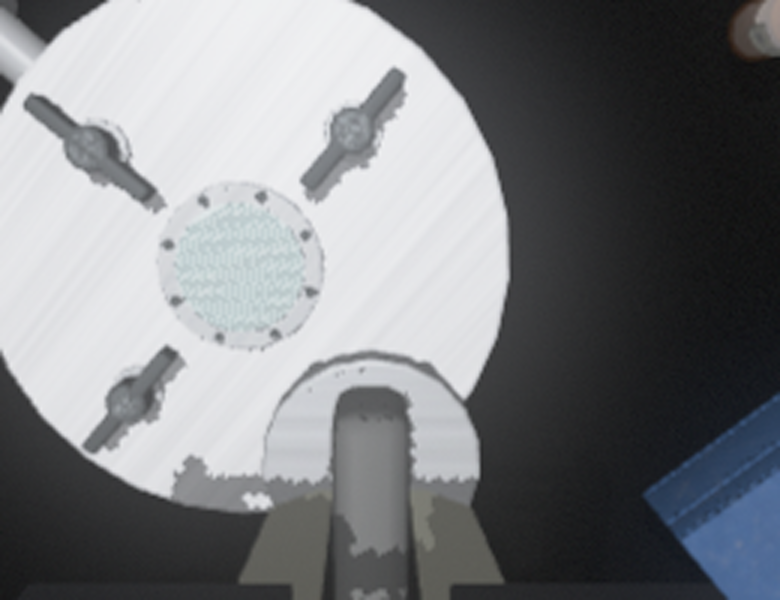

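The screw 1 bar now points at the middle of the lid, with its ends at crop (30,100) and (155,205). The key hangs over screw 3. I'll measure what residual angle is left.

Run:
```python
from bars import *
v=np.load("w5.npz");a,K,E=v["a"],v["K"],v["E"]
for thr in (120,131): bars(a,K,E,[(160,109),(172,194),(247,103)],thr,29)
```

```text
n 102 mu [0.5001 0.0894] rect c [500.3  88.8] [ 6.6 17.5] ends ang nan mid [nan nan]
n 226 mu [ 0.4702 -0.0047] rect c [469.8  -4.3] [49.5 13.4] ends ang 19.4 mid [ 0.4702 -0.0046]
n 32 mu [0.599  0.0413] rect c [598.8  41.1] [16.2  2. ] ends ang nan mid [nan nan]
n 393 mu [0.5062 0.074 ] rect c [505.9  74.3] [14.7 48.6] ends ang 111.5 mid [0.5059 0.0741]
n 317 mu [ 0.4707 -0.0044] rect c [469.5  -4.8] [50.2 14.2] ends ang 20.1 mid [ 0.4702 -0.0044]
n 229 mu [0.5853 0.0373] rect c [585.3  36. ] [46.3 10.1] ends ang 20.5 mid [0.5847 0.0378]bars.py:12: RuntimeWarning: Mean of empty slice.
  ax=V[:,1];t=(P-mu)@ax;A=P[t>.011].mean(0);B=P[t<-.011].mean(0);d=A-B
  ret = um.true_divide(
```

>>> {"op": "arm_command", "data": {"targets": [{"linear": [0,0,0.02],"turn": 0.004},{"linear": [0,0,0.02],"turn": 0},{"linear": [0,0,0.01],"turn": 0},{"linear": [0,0,0.005],"turn": 0},{"linear": [0,0,0],"turn": 0},{"linear": [0,0,0],"turn": 0}]}}

```text
time_s: 15.35
tcp_pos: [0.5483, -0.0411, 0.1397]
ee_rot: [2.701, 1.602, 0.001]
wrist_force: [-0.2, -0.1, -2.1]
grip_width: 0.148
grasp_force: 50.0
```

Run:
```python
from h import *
go([.5476,-.0411,.139],-96.3);s=get_state();print(s["moment"],s["wrist_force"])
```

```text
t 15.35 tcp [ 0.5483 -0.0411  0.1397] yaw -28.65 tilt [ 1.e-03 -2.e-04 -1.e+00] q [-0.12 -0.13  1.81 -0.    1.46  0.38]
shift [-0.0003 -0.0007  0.0007] turn 1.1807
[-0.08199898  0.14023784 -0.04100207] [-0.21094439 -0.08341179 -2.05480508]
```

>>> {"op": "arm_command", "data": {"targets": [{"linear": [0,0,0],"turn": 0.1},{"linear": [0,0,0],"turn": 0.1},{"linear": [0,0,0],"turn": 0.1},{"linear": [0,0,0],"turn": 0.1},{"linear": [0,0,0],"turn": 0.1},{"linear": [0,0,0],"turn": 0.1},{"linear": [0,0,0],"turn": 0}]}}

```text
time_s: 16.05
tcp_pos: [0.5482, -0.0415, 0.1398]
ee_rot: [3.055, 0.729, 0.001]
wrist_force: [-0.9, -3.1, -1.7]
grip_width: 0.148
grasp_force: 50.0
```

>>> {"op": "arm_command", "data": {"targets": [{"linear": [0,0,0],"turn": 0.1},{"linear": [0,0,0],"turn": 0.1},{"linear": [0,0,0],"turn": 0.1},{"linear": [0,0,0],"turn": 0.1},{"linear": [0,0,0],"turn": 0.08},{"linear": [0,0,0],"turn": 0.05},{"linear": [0,0,0],"turn": 0},{"linear": [0,0,0],"turn": 0}]}}

```text
time_s: 16.85
tcp_pos: [0.5479, -0.0415, 0.1394]
ee_rot: [3.14, -0.089, -0.0]
wrist_force: [-4.5, -3.3, -1.3]
grip_width: 0.148
grasp_force: 50.0
```

Run:
```python
from h import *
go([.5476,-.0411,.139],-96.3);s=get_state();print(s["moment"],s["wrist_force"])
```

```text
t 16.85 tcp [ 0.5479 -0.0415  0.1394] yaw -93.23 tilt [-1.e-04 -7.e-04 -1.e+00] q [-0.12 -0.13  1.81 -0.    1.46  1.51]
shift [-0.0003 -0.0004  0.0004] turn 0.0536
[-0.84378673  1.17631071  0.19749562] [-4.48800453 -3.30714907 -1.25060512]
```

>>> {"op": "arm_command", "data": {"targets": [{"linear": [0,0,0],"turn": 0.02},{"linear": [0,0,0],"turn": 0},{"linear": [0,0,0],"turn": -0.15},{"linear": [0,0,0],"turn": -0.15},{"linear": [0,0,0],"turn": -0.13},{"linear": [0,0,0],"turn": 0},{"linear": [0,0,0],"turn": 0},{"linear": [0,0,-0.02],"turn": 0}]}}

```text
time_s: 17.65
tcp_pos: [0.5471, -0.041, 0.1568]
ee_rot: [-3.093, -0.543, 0.005]
wrist_force: [0.9, -0.5, -1.8]
grip_width: 0.146
grasp_force: 50.0
```

>>> {"op": "arm_command", "data": {"targets": [{"linear": [0,0,-0.035],"turn": 0},{"linear": [-0.04,0,0],"turn": 0},{"linear": [-0.04,0,0],"turn": 0},{"linear": [0,0,0],"turn": 0},{"linear": [0,0,0],"turn": 0},{"linear": [0,0,0],"turn": 0}]}}

```text
time_s: 18.25
tcp_pos: [0.4734, -0.0685, 0.194]
ee_rot: [-3.094, -0.546, -0.001]
wrist_force: [-0.3, -0.3, -2.3]
grip_width: 0.145
grasp_force: 50.0
```

Run:
```python
from bars import *
go([.5476,-.0411,.139],-69.7)
a,K,E,s=cam("wrist");np.savez("w6.npz",a=a,K=K,E=E)
c=np.array([.5262,.0161]);q=lambda t:np.r_[c+.062*np.array([np.cos(np.radians(t)),np.sin(np.radians(t))]),.076]
p=proj(K,E,[q(110.3),q(200.3),q(290.3),q(20.3)]);print(p)
for k in p:
    try: bars(a,K,E,[k],131,29)
    except Exception as e: print(e)
save(cv2.resize(a[20:270,80:420],(780,574),interpolation=cv2.INTER_CUBIC),"w6")
```

```text
t 18.25 tcp [ 0.4734 -0.0685  0.194 ] yaw -69.97 tilt [ 4.e-04  1.e-04 -1.e+00] q [-0.2  -0.32  1.88  0.    1.58  1.02]
shift [ 0.0791 -0.0004  0.055 ] turn -0.0047
[[127.98613454 112.39786569]
 [194.58276671 173.39447588]
 [253.10059042 111.71376775]
 [185.90688757  42.37377172]]
n 376 mu [0.5052 0.0713] rect c [505.2  72.8] [14.7 49.8] ends ang 110.4 mid [0.5052 0.0721]
n 342 mu [ 0.4701 -0.0062] rect c [469.2  -6. ] [47.2 15.8] ends ang 19.8 mid [ 0.4695 -0.0055]
n 260 mu [ 0.5471 -0.0423] rect c [547.  -41.6] [14.  46.2] ends ang 111.6 mid [ 0.5473 -0.042 ]
n 563 mu [0.5841 0.036 ] rect c [584.8  35.8] [47.5 18.1] ends ang 20.9 mid [0.5838 0.0368]
```

View pics/w6.png

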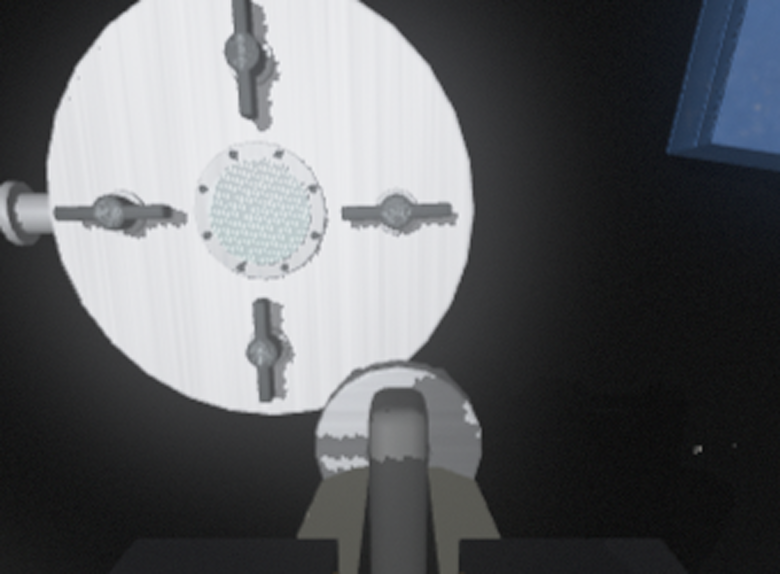

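In the last view all four bars point at the middle of the lid: screw 1 reads 110.4° and screw 3 reads 111.6°, against 110.3°. Now I'll set the key down on the free worktop.

>>> {"op": "arm_command", "data": {"targets": [{"linear": [-0.0176,0.0388,0],"turn": 0},{"linear": [-0.0176,0.0388,0],"turn": 0},{"linear": [-0.0176,0.0388,0],"turn": 0},{"linear": [-0.0176,0.0388,0],"turn": 0},{"linear": [0,0,0.04],"turn": 0},{"linear": [0,0,0.04],"turn": 0},{"linear": [0,0,0.02],"turn": 0},{"linear": [0,0,0.01],"turn": 0}]}}

```text
time_s: 19.1
tcp_pos: [0.4598, -0.2381, 0.0812]
ee_rot: [-3.091, -0.547, 0.004]
wrist_force: [-0.9, -0.1, -2.2]
grip_width: 0.144
grasp_force: 50.0
```

>>> {"op": "arm_command", "data": {"targets": [{"linear": [0,0,0],"turn": 0},{"linear": [0,0,0],"turn": 0},{"linear": [0,0,0],"turn": 0}]}}

```text
time_s: 19.4
tcp_pos: [0.4609, -0.2389, 0.0853]
ee_rot: [3.092, 0.548, 0.002]
wrist_force: [0.1, 0.2, -1.5]
grip_width: 0.145
grasp_force: 50.0
```

Run:
```python
from h import *
go([.46,-.24,.0752]);print(get_state()["wrist_force"])
```

```text
t 19.4 tcp [ 0.4609 -0.2389  0.0853] yaw -69.89 tilt [ 0.0017 -0.001  -1.    ] q [-0.53 -0.16  1.93  0.    1.37  0.69]
shift [-0.0012  0.0008  0.0101] turn None
[ 0.08995461  0.20692097 -1.54098267]
```

>>> {"op": "arm_command", "data": {"targets": [{"linear": [0,0,0.005],"turn": 0},{"linear": [0,0,0.003],"turn": 0},{"linear": [0,0,0],"turn": 0},{"linear": [0,0,0.001],"turn": 0},{"linear": [0,0,0],"turn": 0},{"linear": [0,0,0],"turn": 0}]}}

```text
time_s: 20.0
tcp_pos: [0.4601, -0.2386, 0.0749]
ee_rot: [3.093, 0.548, 0.0]
wrist_force: [0.7, -0.1, -2.8]
grip_width: 0.146
grasp_force: 50.0
```

Run:
```python
from h import *
go([.46,-.24,.0749]);print(get_state()["wrist_force"])
```

```text
t 20.0 tcp [ 0.4601 -0.2386  0.0749] yaw -69.9 tilt [ 0.e+00 -1.e-04 -1.e+00] q [-0.53 -0.15  1.94 -0.    1.35  0.69]
shift [-0.0006  0.0013  0.    ] turn None
[ 0.74990469 -0.12260821 -2.82833269]
```

>>> {"op": "arm_command", "data": {"targets": [{"linear": [0,0,0.0007],"turn": 0},{"linear": [0,0,0],"turn": 0},{"linear": [0,0,0],"turn": 0}]}}

```text
time_s: 20.3
tcp_pos: [0.4601, -0.2386, 0.0741]
ee_rot: [-3.093, -0.548, 0.0]
wrist_force: [0.2, 0.2, -2.2]
grip_width: 0.149
grasp_force: 50.0
```

>>> {"op": "arm_command", "data": {"targets": [{"linear": [0,0,0],"turn": 0},{"linear": [0,0,0],"turn": 0},{"linear": [0,0,0],"turn": 0},{"linear": [0,0,0],"turn": 0},{"linear": [0,0,0],"turn": 0},{"linear": [0,0,0],"turn": 0},{"linear": [0,0,0],"turn": 0},{"linear": [0,0,0],"turn": 0}], "hand": 0.6}}

```text
time_s: 21.1
tcp_pos: [0.4601, -0.2386, 0.0741]
ee_rot: [-3.093, -0.548, 0.0]
wrist_force: [-0.5, -0.2, 0.1]
grip_width: 0.601
grasp_force: 0.0
```

>>> {"op": "arm_command", "data": {"targets": [{"linear": [0,0,-0.02],"turn": 0},{"linear": [0,0,-0.04],"turn": 0},{"linear": [0,0,-0.04],"turn": 0},{"linear": [-0.04,0,-0.03],"turn": 0},{"linear": [-0.04,0,0],"turn": 0},{"linear": [0,0,0],"turn": 0},{"linear": [0,0,0],"turn": 0},{"linear": [0,0,0],"turn": 0}]}}

```text
time_s: 21.9
tcp_pos: [0.3854, -0.2659, 0.2038]
ee_rot: [-3.093, -0.548, 0.0]
wrist_force: [-0.2, -0.5, -0.1]
grip_width: 0.601
grasp_force: 0.0
```

Run:
```python
from bars import *
go([.46,-.2386,.2]);a,K,E,s=cam("wrist");g=cv2.cvtColor(a,cv2.COLOR_RGB2GRAY)
p=proj(K,E,[[.46,-.2386,.106],[.46,-.2386,.038]]);print(p)
u=p[0].astype(int);m=((g[:190]>100)).astype(np.uint8);n,l,st,ce=cv2.connectedComponentsWithStats(m);i=l[u[1],u[0]];print(st[i],ce[i],i)
w=a[max(u[1]-60,0):u[1]+60,u[0]-70:u[0]+70];b,Kb,Eb,_=cam("scene");q=proj(Kb,Eb,[.46,-.2386,.05])[0].astype(int);print(q)
x=b[q[1]-50:q[1]+50,q[0]-60:q[0]+60]
save(np.hstack([cv2.resize(w,(400,400)),cv2.resize(x,(400,400))]),"end")
```

```text
t 21.9 tcp [ 0.3854 -0.2659  0.2038] yaw -69.89 tilt [-2.e-04  4.e-04 -1.e+00] q [-0.66 -0.34  1.89  0.    1.6   0.56]
shift [0.0794 0.     0.0038] turn None
[[252.55605567 110.92470848]
 [252.72862439 111.3621666 ]]
[ 229   70   50   78 2417] [253.21307406 109.11212247] 5
[267 238]
```

The key's outline, 50 by 78 px and centred where I released it, matches its standing outline before the grasp, so it is upright and free. Handing in.

```bash
python3 -c "
from bench import *
print(job_done())"
```

```text
the job is handed in; nothing more can be done
None
```

I turned the screw above the port first and then the one opposite, both clockwise with the key; in the last camera check both crossbars were within about 1.5° of pointing at the lid's middle. The key is standing upright on the worktop, and I handed the job in at about 22 s.

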